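Pulse the seed mill

TASK

Get the counter-top seed mill going: first hang the small steel pail by its handle on the two hooks beside the mill's spout and let go of it, so that it hangs there clear of the counter. Then set the lid into the hopper mouth, lugs down through the two notches until it sits flush, and twist it clockwise (seen from above) half way to the lock, 30 of its 60 degrees: the pulse position. A spring pushes it back, so finish while still holding the lid there; never let it click into the lock, and leave the jar, the loaf and the brush where they are.

Things in the scene. Friction and masses are not known exactly. Their poses are not given: they have to be found in the camera images.
- mill: Seed mill, bolted down: aluminium housing 124 x 124 mm, 156 mm high, on a 150 x 140 mm black foot; round steel hopper on top (116 mm over its rim). Origin: centre of its underside, z up; -x is the front with spout and hooks. Rim marks at each notch: radial bar (notch), round dot 30 degrees clockwise of it (pulse), tangential bar 60 degrees clockwise (lock)
- mouth (a point): Centre of the mill's hopper mouth, at the top of its lip, 196 mm above the counter; axes as the mill's. Mouth 74 mm in diameter; lip 7 mm thick, under it the bayonet channel, 88 mm in diameter. Two notches, 37 degrees wide, open the lip on this frame's +x and -x sides. The lid can only turn clockwise seen from above (about -z)
- saddle (a point): Midway between the two hooks, where the bar of the hung pail rests: 147.5 mm above the counter, 60 mm out from the front wall. Axes as the mill's: -x away from the mill. Hooks: parallel 6 mm rods at y = +25 and -25 mm, straight out of the wall; their upturned tips lie 13 mm farther out, 13 mm above this point. The spout between them sticks out 36 mm from the wall, 20 to 45 mm below this point
- pail: Steel catch pail, loose, about 140 g, standing on the counter: 76 mm in diameter at the rim, 62 mm at the foot, 60 mm high, with a fixed upright hoop handle of 5 mm wire, 89 mm wide, whose straight top bar runs along the pail's y. Origin: centre of its underside; z up
- pail_grip (a point): Middle of the pail's top bar, 127.5 mm above its underside: a wooden grip 11 mm in diameter and 28 mm long along y; the bare wire runs straight on to y = +37 and -37 mm. Hung, the bar lies across both hooks (along the saddle's y, either way round), the wooden grip between them
- lid: Grey plastic bayonet lid, loose, about 150 g, lying right way up: flange 92 mm in diameter, its underside 16 mm above the origin; plug below it 69 mm in diameter; two lugs at +x and -x, 16 mm wide, reaching 41.3 mm from the axis, 1.5 to 7.5 mm above the origin. Origin: centre of the plug's underside, z up; 16 mm below mouth when seated. A half turn of it makes no difference
- lid_grip (a point): On the lid's axis, 42 mm above its underside: where to grip the lid's raised bar, which runs along the lid's x (over the lugs), 62 mm long, 18 mm thick, from 22 to 54 mm above the lid's underside
- switch (a joint): Turn (rad) of the spring-return switch ring hidden in the bayonet channel, pushed clockwise by the lid's lugs: 0 at rest, moves once the lid has turned about 5 degrees from lugs centred in the notches, then follows it: 0.44 at 30 degrees (pulse). From about 0.70 the lock detent is felt; near 0.9 (60 degrees) it clicks in and stays. It pushes back with 0.07 N m at 0, 0.15 N m at the pulse
- jar: Bystander: closed amber glass jar, 72 mm in diameter, 130 mm high. Origin: centre of its underside
- loaf: Bystander: round crusty loaf, 130 mm in diameter, 66 mm high. Origin: centre of its underside
- brush: Bystander: pastry brush lying on the counter

How it is judged (in metres and radians):
On the way, in this order (a step that is already met when the one before it is completed fails the run):
1. the pail hangs by its bar on both hooks, let go and at rest, with the lid not yet on the mill (distance between pail_grip and saddle below 0.014 m and height (world z) of pail_grip between 0.143 and 0.155 m and contact force between pail and mill above 0.5 N and contact force between pail and the fingers below 0.05 N and angle between pail's own z axis and vertical below 0.3 rad and linear speed of pail below 0.05 m/s), for 0.2 s.
2. the lid sits flush in the hopper mouth, its lugs through the notches (horizontal distance between lid and mouth below 0.005 m and angle between lid's own z axis and vertical below 0.06 rad and z of lid in the frame of mouth below -0.0135 m), for 0.1 s.
At the end, for the whole second after the job is handed in: The fingers still hold the lid (over 1 N), flush in the mouth (centred within 5 mm, flange within 2.5 mm of the lip) and turned clockwise 20 to 40 degrees from the notches; the pail hangs by its bar on the hooks (bar centre within 14 mm of the saddle), upright within 17 degrees (all of step 2 and angle between the x axis of lid and the x axis of mouth, either way round between 0.35 and 0.7 rad and value of joint switch between 0.22 and 0.66 rad and contact force between the fingers and lid above 1 N and distance between pail_grip and saddle below 0.014 m and height (world z) of pail_grip between 0.143 and 0.155 m and contact force between pail and mill above 0.3 N and angle between pail's own z axis and vertical below 0.3 rad); the arm keeps its last pose, push and grip.
It fails at once if the lid clicked into the lock (value of joint switch above 0.85 rad).
It fails at once if the jar was moved more than 3 cm (distance of jar from where it was at the start of the episode above 0.03 m).
It fails at once if the loaf was moved more than 3 cm (distance of loaf from where it was at the start of the episode above 0.03 m).
It fails at once if the brush was moved more than 3 cm (distance of brush from where it was at the start of the episode above 0.03 m).
It also fails if it takes over 58 s, if anything falls off the work surface, if the arm or the gripper's body presses on something with over 40 N, if the wrist force passes 120 N, or if a joint passes its speed limit or range.

ROBOT

A 6-joint arm with a two-finger parallel gripper is mounted at the origin on the work surface. World frame = base frame: x ahead of the robot, y to its left, z up, the work surface at z = 0. Lengths are in mm, angles in rad, forces in N, time in s.
With the tool pointing down it reaches from about 375 to 975 mm from the base axis. Payload 3.8 kg.
Tool frame: the origin (TCP) lies at the very end of the fingers, on their centre line; the grasp point (between the pads) lies 19 mm behind it; z points along the fingers, x is the direction in which the jaws open and shut, and the axes are right-handed (so a half turn about z gives the same grasp; the last joint's range is limited). The gripper opens to 88 mm and grips with 3 to 60 N. Pads are 18 mm wide; open, the fingers measure 123 mm over their backs; the gripper's body (75 mm by 187 mm) begins 45 mm behind the grasp point.
Start: joints at [-1.163, 0.264, 1.604, -0, 1.274, -0.037], TCP at [290.431, -609.317, 238.706] pointing down, gripper open.
Joint ranges: [-2.63, 2.63], [-0.94, 2.18], [0.31, 2.57], [-1.31, 4.45], [0, 2.66], [-2.55, 2.55]. Speed limits (rad/s): [2.57, 2.57, 3.14, 3.14, 3.14, 3.14].

INTERFACE

Orientations are given as [roll, pitch, yaw] about the fixed x, y, z axes, in that order (R = Rz(yaw) Ry(pitch) Rx(roll)).
In Python, from station import bot, eyes, job_done gives the robot as it stands.
- The arm moves only by the tool drive_tool, never from a script. Its argument "series" is text: rows parted by semicolons, each of 7 numbers parted by spaces: the shift along the tool's x, y, z in cm, then the turn, a rotation vector about the tool's x, y, z in degrees, then the closure in counts, from 0 (fully open) to 255 (shut). A call has 1 to 12 rows; each row shifts and turns the commanded pose from where the row before left it, along the tool's axes as they then stand; what a row does not reach is not made up. A row lasts 1/8 s, in which the tool goes at most 62.5 mm and 10.7 degrees, less where a joint would pass 70% of its speed; a pose out of reach is approached as far as the arm can. A call with a gripper value outside its range is refused whole. The fingers move at their own pace and stop on an object; "grip_force" is the grip in N (left out, the last holds). Time passes only in rows, so rows that do not move let the fingers close. It gives the time, the measured TCP pose, the force and the opening at its end, in the units of the state.
- bot.state(): the state, without advancing time (a new reading comes with each control period).
- eyes.grab_frame(name): name is "scene" or "top" or "wrist"; returns a dict with "img" (384x512x3 uint8, red, green, blue), "depth" (384x512 float32, mm along the optical axis (not along the pixel's ray), 0 where there is no reading), "fx", "fy", "cx", "cy" (pixels), "R" (3x3) and "t" (3): a world point X has camera coordinates R X + t. Camera axes: x right, y down, z forward; pixel columns grow to the right and rows downward; lengths in mm; the calibration is good to about 2 mm. A picture is of the moment at which its call begins.
- job_done(): hands the job in, once; it reports no verdict.
The state is a dict: "time_s": time; "joint_pos": joint angles; "qd": joint speeds; "joint_efforts": joint torques, N m; "position": TCP position; "eef_rot": TCP orientation; "force": force on the tool from outside, world axes, zero at the start; "moment": the same for the moment, N m; "grip_width": finger opening in mm.
Only numpy, scipy, OpenCV 4.12 (cv2) and the standard library are available. Lean on these libraries where they do the work, as an engineer would, in place of code of your own. Each camera call takes 0.05 s, during which the arm holds its last target. There are 200 camera calls.

## Working session

There is one attempt and no reset: what is moved stays moved. The work goes in short steps, Python scripts to look and compute and a tool call to move; the robot and the scene stay as the last step left them, time stands still between calls to the robot, and variables do not carry over. Pictures are saved under pics/ and viewed, about 8 in all and at most 12, crops included, and the job is handed in when it is done.

Besides the shell and the picture viewer there is one more tool, called after ">>>" by a JSON object that holds its "api" and its "payload", one argument or row to a line. drive_tool: Moves the arm, as the interface text tells. Its arguments: {"type":"object","properties":{"series":{"type":"string"},"grip_force":{"type":"number"}},"required":["series"]}

```bash
mkdir -p pics; ls; python3 - <<'E'
from station import bot, eyes
import cv2,numpy as np
s=bot.state();print(s)
ims=[]
for n in("scene","top"):
    f=eyes.grab_frame(n);np.savez(f'pics/{n}0.npz',**f);ims.append(f["img"])
    print(n,f["fx"],f["cx"],f["cy"],(-f["R"].T@f["t"]).round(),f["R"].round(2).tolist())
for n,i in zip(("scene","top"),ims): cv2.imwrite(f'pics/{n}0.png',cv2.resize(i[:,:,::-1],(768,576)))
E
```

```text
pics
{'time_s': 0.0, 'joint_pos': array([-1.16291086e+00,  2.64722167e-01,  1.60534518e+00, -5.74991867e-06,
        1.27368050e+00, -3.69035786e-02]), 'qd': array([ 4.06209413e-04, -4.25999325e-04,  1.63575433e-04, -1.80855300e-03,
       -6.50222100e-05, -9.11288089e-05]), 'joint_efforts': array([-8.02401119e-04, -5.02116358e+01, -3.56882215e+01,  7.31567061e-02,
        2.93934275e-02, -1.63143595e-04]), 'position': array([ 290.15004679, -608.68983504,  237.42443206]), 'eef_rot': array([-3.14151863e+00,  2.15393365e-03, -1.12600551e+00]), 'force': array([ 0.29647558,  0.98846592, -1.15277744]), 'moment': array([-0.00451179, -0.02736793,  0.01260992]), 'grip_width': 87.77125349986291}
scene 362.74751466531643 256.1742841610484 192.77160888182524 [1373.  -20.  689.] [[0.04, 1.0, 0.02], [0.54, -0.01, -0.84], [-0.84, 0.04, -0.54]]
top 372.9551174813236 256.87321251808225 192.4129218468568 [ 450.  -10. 1250.] [[-0.01, -1.0, -0.02], [-1.0, 0.02, -0.06], [0.06, 0.02, -1.0]]
```

View pics/scene0.png

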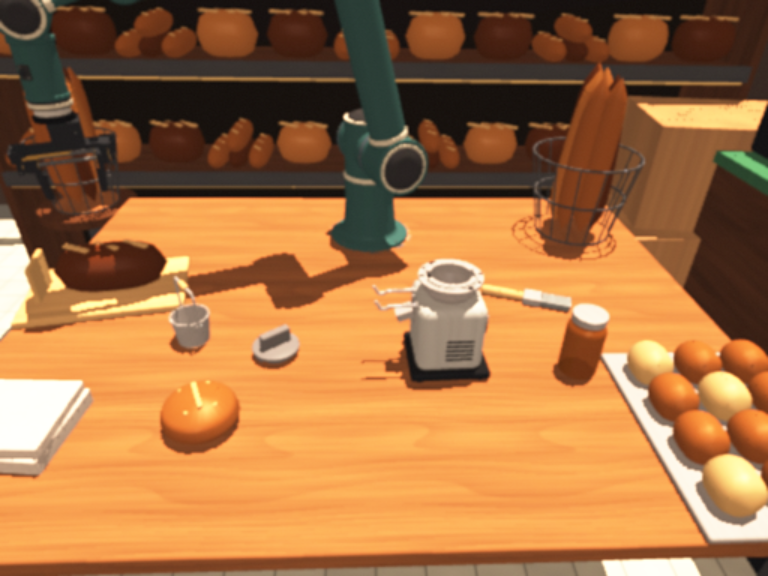

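View pics/top0.png

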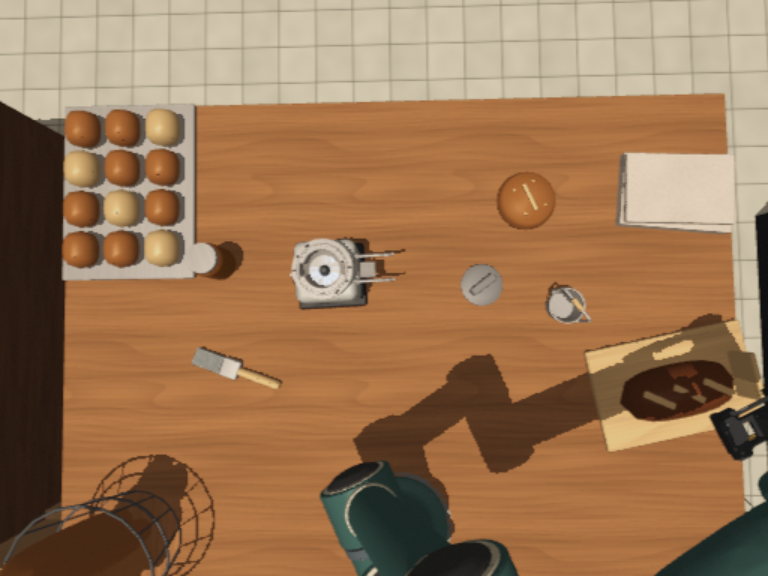

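The scene view shows the pail, lid and mill in a row from left to right. In the top view the mill is at (325,270) with hooks toward image right (-y), the lid at (482,285), the pail at (567,303) and the loaf at (526,200). Next I measure from depth.

```bash
cat > h.py <<'E'
import numpy as np,cv2
def cloud(f):
    d=f["depth"].astype(float);v,u=np.mgrid[:d.shape[0],:d.shape[1]]
    P=np.stack([(u-f["cx"])/f["fx"]*d,(v-f["cy"])/f["fy"]*d,d],-1)
    W=(P-f["t"])@f["R"]; W[d<=0]=np.nan
    return W
def ray(f,u,v,z):
    c=-f["R"].T@f["t"];d=f["R"].T@np.array([(u-f["cx"])/f["fx"],(v-f["cy"])/f["fy"],1])
    return c+d*(z-c[2])/d[2]
def axis(p):
    m=p.mean(0);c,(w,h),a=cv2.minAreaRect(p[:,:2].astype(np.float32))
    u=np.linalg.svd(p[:,:2]-m[:2])[2][0]
    return m.round(1),np.round(c,1),(round(w,1),round(h,1)),round(np.degrees(np.arctan2(u[1],u[0])),1)
E
python3 - <<'E'
from h import *
f=np.load('pics/top0.npz');W=cloud(f)
def sel(u0,u1,v0,v1,z0,z1):
    w=W[int(v0/1.5):int(v1/1.5),int(u0/1.5):int(u1/1.5)].reshape(-1,3)
    return w[(w[:,2]>z0)&(w[:,2]<z1)]
def show(n,*a):
    p=sel(*a);print(n,len(p),axis(p) if len(p)>2 else '')
show('pailbar',535,600,275,335,105,140)
show('pailrim',535,600,275,335,50,70)
show('lidbar',455,510,260,310,45,62)
show('lidflange',455,510,260,310,14,30)
show('millrim',285,375,230,315,188,205)
show('hooks',368,415,235,300,130,175)
show('foot',285,375,230,315,5,30)
show('loaf',490,560,170,230,10,90)
show('jar',185,250,235,285,120,140)
im=f["img"]
a=cv2.resize(im[140:220,180:290,::-1],None,fx=7,fy=7,interpolation=cv2.INTER_CUBIC)
cv2.imwrite('pics/topmill.png',a)
E
```

```text
pailbar 75 (array([ 476.3, -361.9,  129.2]), array([ 476.2, -362.5]), (86.8, 9.8), np.float64(-142.2))
pailrim 117 (array([ 476. , -367. ,   57.9]), array([ 475.6, -362.1]), (72.8, 74.3), np.float64(47.3))
lidbar 110 (array([ 525.1, -189. ,   53.3]), array([ 525.5, -189.5]), (18.1, 62.2), np.float64(127.4))
lidflange 492 (array([ 524.7, -188.6,   22.8]), array([ 525.8, -190.2]), (88.3, 89.7), np.float64(-142.0))
millrim 727 (array([549.9, 136.6, 194.3]), array([550. , 137.5]), (114.6, 113.2), np.float64(-172.5))
hooks 70 (array([554.4,  26.6, 150.1]), array([555.1,  27. ]), (55.0, 50.6), np.float64(-179.8))
foot 265 (array([526., 116.,  19.]), array([561. , 145.3]), (199.0, 188.9), np.float64(141.3))
loaf 1174 (array([ 703.1, -284.1,   52.5]), array([ 707.6, -288.6]), (123.7, 122.4), np.float64(-129.7))
jar 348 (array([581.8, 390.7, 129.9]), array([582.4, 391.7]), (61.5, 61.8), np.float64(-102.6))
```

View pics/topmill.png

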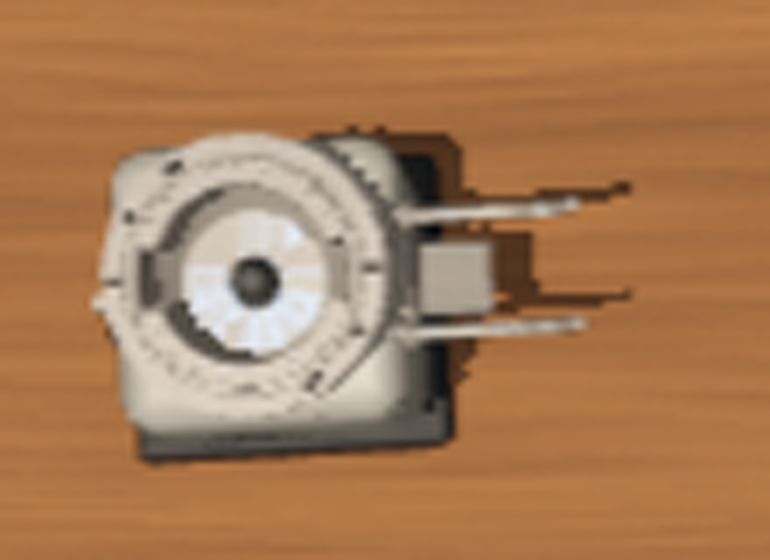

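The crop shows radial notch bars at about (112,282) and (372,267), hook tips at (575,203) and (582,322), and hook roots near (405,213) and (405,332).

```bash
python3 - <<'E'
from h import *
f=np.load('pics/top0.npz')
g=lambda u,v,z:ray(f,180+u/7-.43,140+v/7-.43,z)
a,b=g(112,282,196),g(372,267,196);print('notch',a,b,(a+b)/2,np.degrees(np.arctan2(*(a-b)[1::-1])))
t1,t2=g(575,203,160.5),g(582,322,160.5);r1,r2=g(405,213,150),g(405,332,150)
print(t1,t2,(t1+t2)/2,r1,r2)
for d in (t1-r1,t2-r2):print(np.degrees(np.arctan2(-d[1],-d[0])))
d=t1-t2;print(np.degrees(np.arctan2(*d[1::-1])), np.hypot(*d[:2]))
E
```

```text
notch [547.90408145 189.47547958 196.        ] [552.23361607  83.42667839 196.        ] [550.06884876 136.45107898 196.        ] 92.33785177217538
[581.19521673   0.96078752 160.5       ] [531.10291375  -1.20030418 160.5       ] [ 5.56149065e+02 -1.19758333e-01  1.60500000e+02] [579.46760528  73.21704089 150.        ] [528.87866322  73.80696514 150.        ]
91.36965293306723
91.69853980691
2.470333582536655 50.13889842467238
```

```bash
cat >> h.py <<'E'
from scipy.spatial.transform import Rotation as Ro
def tool(yaw,tilt=0): return Ro.from_euler('xyz',[180,0,yaw],degrees=True)*Ro.from_rotvec([0,tilt,0],degrees=True)
def plan(pts,clo,p=None,R=None):
    """pts: list of (grasp point, R, nrows); prints rows from the current pose"""
    from station import bot
    s=bot.state(); p=s["position"] if p is None else p; R=Ro.from_euler('xyz',s["eef_rot"]) if R is None else R
    out=[]
    for g,R2,n in pts:
        q=np.array(g,float)+19*R2.as_matrix()[:,2]
        w=(R.inv()*R2).as_rotvec()/n; dp=(q-p)/n
        for i in range(n):
            a=R.inv().apply(dp)/10
            out.append(' '.join(f'{x:.2f}' for x in a)+' '+' '.join(f'{x:.1f}' for x in np.degrees(w))+f' {clo}')
            R=R*Ro.from_rotvec(w)
        p=q
    print(len(out),';\n'.join(out))
E
python3 - <<'E'
from h import *
R=tool(-52.2,-22);z=R.as_matrix()[:,2];print(z)
g=np.array([476.2,-362.3,127.5])
plan([(g-70*z,R,8),(g,R,4)],0)
E
```

```text
[-0.22959902  0.29599728 -0.92718385]
12 -1.55 -3.48 0.79 -0.3 -2.7 -1.5 0;
-1.41 -3.52 0.84 -0.3 -2.7 -1.5 0;
-1.28 -3.56 0.89 -0.3 -2.7 -1.5 0;
-1.14 -3.60 0.92 -0.3 -2.7 -1.5 0;
-1.00 -3.63 0.96 -0.3 -2.7 -1.5 0;
-0.86 -3.66 0.98 -0.3 -2.7 -1.5 0;
-0.71 -3.68 1.00 -0.3 -2.7 -1.5 0;
-0.57 -3.71 1.01 -0.3 -2.7 -1.5 0;
-0.00 0.00 1.75 -0.0 0.0 0.0 0;
-0.00 0.00 1.75 -0.0 0.0 0.0 0;
-0.00 0.00 1.75 -0.0 0.0 0.0 0;
-0.00 0.00 1.75 -0.0 0.0 0.0 0
```

>>> {"api": "drive_tool", "payload": {
  "series": "-1.55 -3.48 0.79 -0.3 -2.7 -1.5 0; -1.41 -3.52 0.84 -0.3 -2.7 -1.5 0; -1.28 -3.56 0.89 -0.3 -2.7 -1.5 0; -1.14 -3.6 0.92 -0.3 -2.7 -1.5 0; -1.0 -3.63 0.96 -0.3 -2.7 -1.5 0; -0.86 -3.66 0.98 -0.3 -2.7 -1.5 0; -0.71 -3.68 1.0 -0.3 -2.7 -1.5 0; -0.57 -3.71 1.01 -0.3 -2.7 -1.5 0; 0 0 0 0 0 0 0; 0 0 0 0 0 0 0",
  "grip_force": 25
}}

```text
time_s: 1.35
position: [488.2, -378.5, 175.0]
eef_rot: [3.139, 0.379, -0.914]
force: [0.5, -0.6, 1.0]
grip_width: 88.5
```

```bash
python3 - <<'E'
from h import *
from station import eyes,bot
s=bot.state();print(s["position"],np.degrees(s["eef_rot"]),s["time_s"])
f=eyes.grab_frame("wrist");cv2.imwrite('pics/w1.png',f["img"][:,:,::-1])
W=cloud(f).reshape(-1,3);print(-f["R"].T@f["t"])
m=(np.abs(W[:,0]-476)<60)&(np.abs(W[:,1]+362)<60)&(W[:,2]>112)&(W[:,2]<140)
print(m.sum(),axis(W[m]) if m.sum()>9 else '')
R=tool(-52.2,-22);z=R.as_matrix()[:,2]
plan([(np.array([476.2,-362.3,127.5]),R,4)],0)
E
```

```text
[ 488.23754771 -378.54212142  175.03892094] [179.84403493  21.70728825 -52.38815159] 1.35
[ 579.36783006 -375.59721686  311.32647778]
1233 (array([ 478.9, -362.3,  129.9]), array([ 476. , -363.7]), (87.9, 10.0), np.float64(-142.2))
4 -0.03 -0.02 1.78 0.0 -0.1 -0.1 0;
-0.03 -0.02 1.78 0.0 -0.1 -0.1 0;
-0.03 -0.02 1.78 0.0 -0.1 -0.1 0;
-0.03 -0.02 1.78 0.0 -0.1 -0.1 0
```

View pics/w1.png

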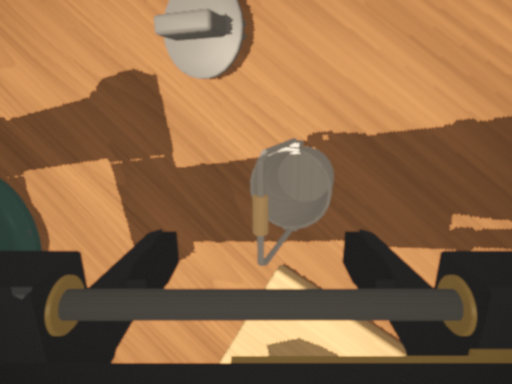

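The wrist view shows the wooden grip at (261,215), centred between the open fingers, and the depth reading agrees with the top view. I'll descend and grip.

>>> {"api": "drive_tool", "payload": {
  "series": "-0.03 0 1.78 0 0 0 0; -0.03 0 1.78 0 0 0 0; -0.03 0 1.78 0 0 0 0; -0.03 0 1.78 0 0 0 0; 0 0 0 0 0 0 0; 0 0 0 0 0 0 255; 0 0 0 0 0 0 255; 0 0 0 0 0 0 255; 0 0 0 0 0 0 255; 0 0 0 0 0 0 255; 0 0 0 0 0 0 255",
  "grip_force": 25
}}

```text
time_s: 2.78
position: [471.8, -356.7, 109.7]
eef_rot: [3.14, 0.379, -0.914]
force: [-0.9, 0.0, -0.5]
grip_width: 30.4
```

```bash
python3 - <<'E'
from h import *
from station import bot
s=bot.state();R0=Ro.from_euler('xyz',s["eef_rot"]);g0=s["position"]-19*R0.as_matrix()[:,2]
print(g0,s["grip_width"],s["force"])
R=tool(-87.8,-22)
sad=np.array([554.7,14.8,147.5]);x=np.array([np.cos(np.radians(92.2)),np.sin(np.radians(92.2)),0])
pre=sad-75*x+[0,0,45]
plan([(g0+[0,0,85],R0,3),(pre,R,9)],255)
E
```

```text
[ 476.09308203 -362.24172311  127.39624873] 30.426949995186856 [-9.41498647e-01  6.04911759e-04 -4.73545880e-01]
12 -1.05 0.00 -2.63 0.0 0.0 0.0 255;
-1.05 0.00 -2.63 0.0 0.0 0.0 255;
-1.05 0.00 -2.63 0.0 0.0 0.0 255;
-1.86 -2.81 0.97 1.5 -0.0 3.7 255;
-2.04 -2.66 1.05 1.5 -0.0 3.7 255;
-2.20 -2.50 1.11 1.5 -0.0 3.7 255;
-2.35 -2.33 1.18 1.5 -0.0 3.7 255;
-2.50 -2.14 1.24 1.5 -0.0 3.7 255;
-2.63 -1.94 1.29 1.5 -0.0 3.7 255;
-2.74 -1.74 1.34 1.5 -0.0 3.7 255;
-2.85 -1.53 1.38 1.5 -0.0 3.7 255;
-2.93 -1.31 1.42 1.5 -0.0 3.7 255
```

>>> {"api": "drive_tool", "payload": {
  "series": "0 0 0 0 0 0 255; 0 0 0 0 0 0 255; 0 0 0 0 0 0 255; 0 0 0 0 0 0 255"
}}

```text
time_s: 3.28
position: [471.8, -356.7, 109.7]
eef_rot: [3.14, 0.379, -0.914]
force: [-0.6, -0.7, -0.1]
grip_width: 9.2
```

>>> {"api": "drive_tool", "payload": {
  "series": "-0.6 0 -1.5 0 0 0 255; -1.2 0 -3.1 0 0 0 255; -1.2 0 -3.1 0 0 0 255; -1.2 0 -3.1 0 0 0 255; 0 0 0 0 0 0 255"
}}

```text
time_s: 3.9
position: [474.1, -358.7, 229.6]
eef_rot: [3.141, 0.371, -0.914]
force: [-0.1, -0.2, -1.9]
grip_width: 9.6
```

```bash
python3 - <<'E'
from h import *
from station import bot
s=bot.state();R0=Ro.from_euler('xyz',s["eef_rot"]);g0=s["position"]-19*R0.as_matrix()[:,2]
print(g0,s["grip_width"],s["force"])
R=tool(-87.8,-22)
sad=np.array([554.7,14.8,147.5]);x=np.array([np.cos(np.radians(92.2)),np.sin(np.radians(92.2)),0])
pre=sad-75*x+[0,0,60]
plan([(pre,R,10)],255)
E
```

```text
[ 478.30601848 -364.11051994  247.34532399] 9.57198396466442 [-0.14810138 -0.20593248 -1.90569817]
10 -1.64 -2.53 1.06 1.3 -0.1 3.3 255;
-1.78 -2.40 1.12 1.3 -0.1 3.3 255;
-1.91 -2.27 1.18 1.3 -0.1 3.3 255;
-2.04 -2.13 1.23 1.3 -0.1 3.3 255;
-2.15 -1.98 1.28 1.3 -0.1 3.3 255;
-2.26 -1.82 1.33 1.3 -0.1 3.3 255;
-2.36 -1.66 1.37 1.3 -0.1 3.3 255;
-2.45 -1.49 1.41 1.3 -0.1 3.3 255;
-2.53 -1.31 1.44 1.3 -0.1 3.3 255;
-2.60 -1.13 1.47 1.3 -0.1 3.3 255
```

>>> {"api": "drive_tool", "payload": {
  "series": "-1.64 -2.53 1.06 1.3 -0.1 3.3 255; -1.78 -2.4 1.12 1.3 -0.1 3.3 255; -1.91 -2.27 1.18 1.3 -0.1 3.3 255; -2.04 -2.13 1.23 1.3 -0.1 3.3 255; -2.15 -1.98 1.28 1.3 -0.1 3.3 255; -2.26 -1.82 1.33 1.3 -0.1 3.3 255; -2.36 -1.66 1.37 1.3 -0.1 3.3 255; -2.45 -1.49 1.41 1.3 -0.1 3.3 255; -2.53 -1.31 1.44 1.3 -0.1 3.3 255; -2.6 -1.13 1.47 1.3 -0.1 3.3 255; 0 0 0 0 0 0 255; 0 0 0 0 0 0 255"
}}

```text
time_s: 5.4
position: [554.6, -51.6, 186.4]
eef_rot: [3.131, 0.393, -1.536]
force: [0.9, 0.4, -1.2]
grip_width: 9.6
```

```bash
python3 - <<'E'
from h import *
from station import bot,eyes
s=bot.state();R0=Ro.from_euler('xyz',s["eef_rot"]);g0=s["position"]-19*R0.as_matrix()[:,2]
print(g0,s["grip_width"],s["force"],np.degrees(s["eef_rot"]),s["time_s"])
f=eyes.grab_frame("scene");W=cloud(f);np.savez('pics/s2.npz',**f)
c=-f["R"].T@f["t"]
u=[f["R"]@p+f["t"] for p in (g0,[554.7,14.8,147.5])];u=[(f["fx"]*a[0]/a[2]+f["cx"],f["fy"]*a[1]/a[2]+f["cy"]) for a in u];print(u)
cv2.imwrite('pics/s2.png',cv2.resize(f["img"][120:270,190:340,::-1],None,fx=4,fy=4,interpolation=cv2.INTER_CUBIC))
R=tool(-87.8,-22)
sad=np.array([554.7,14.8,147.5]);x=np.array([np.cos(np.radians(92.2)),np.sin(np.radians(92.2)),0])
plan([(sad+[0,0,35],R,4),(sad+[0,0,5],R,3)],255)
E
```

```text
[555.10643741 -58.85220017 203.98906499] 9.638113810078442 [ 0.91211713  0.42323928 -1.19669425] [179.3872109   22.51478943 -87.99124077] 5.4
[(np.float64(225.97914474925696), np.float64(180.53535105407653)), (np.float64(253.83267237748342), np.float64(198.27975029931417))]
7 -1.50 -0.06 1.21 0.1 0.1 -0.1 255;
-1.50 -0.06 1.21 0.1 0.1 -0.1 255;
-1.50 -0.06 1.21 0.1 0.1 -0.1 255;
-1.50 -0.06 1.20 0.1 0.1 -0.1 255;
0.37 -0.00 0.93 0.0 -0.0 -0.0 255;
0.37 -0.00 0.93 0.0 -0.0 -0.0 255;
0.37 -0.00 0.93 0.0 -0.0 -0.0 255
```

View pics/s2.png

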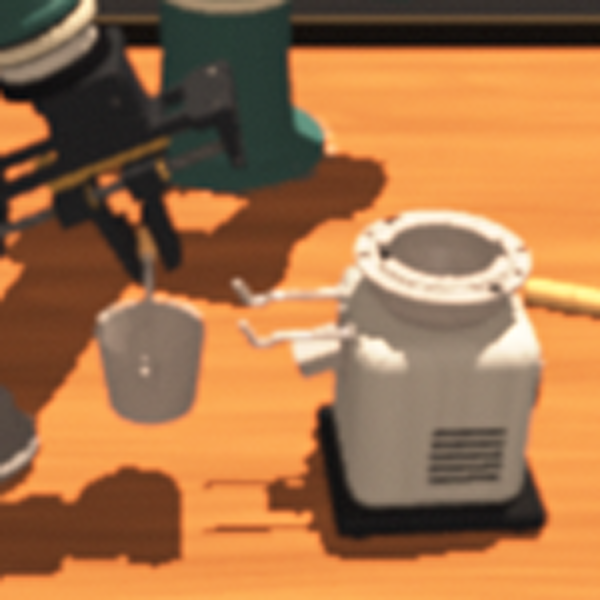

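The pail hangs upright at (150,360), clear of the hooks at (240,285) and (250,330). The spout would catch the pail's rim on a straight descent. So I tilt the pail 15° outward while passing over the tips, then level it below.

```bash
python3 - <<'E'
from h import *
R=tool(-87.8,-22);R1=tool(-87.8,-7)
sad=np.array([554.7,14.8,147.5]);x=np.array([np.cos(np.radians(92.2)),np.sin(np.radians(92.2)),0])
plan([(sad-60*x+[0,0,50],R1,3),(sad-25*x+[0,0,28],R1,2),(sad+x+[0,0,24],R1,3)],255)
E
```

```text
8 -0.18 -0.08 0.37 0.2 5.2 -0.0 255;
-0.21 -0.08 0.35 0.2 5.2 -0.0 255;
-0.24 -0.08 0.33 0.2 5.2 -0.0 255;
-1.60 -0.00 1.31 -0.0 -0.0 0.0 255;
-1.60 -0.00 1.31 -0.0 -0.0 0.0 255;
-0.84 0.00 0.24 -0.0 -0.0 -0.0 255;
-0.84 0.00 0.24 -0.0 -0.0 -0.0 255;
-0.84 0.00 0.24 -0.0 -0.0 -0.0 255
```

>>> {"api": "drive_tool", "payload": {
  "series": "-0.18 -0.08 0.37 0.2 5.2 0 255; -0.21 -0.08 0.35 0.2 5.2 0 255; -0.24 -0.08 0.33 0.2 5.2 0 255; -1.6 0 1.31 0 0 0 255; -1.6 0 1.31 0 0 0 255; 0 0 0 0 0 0 255; 0 0 0 0 0 0 255",
  "grip_force": 40
}}

```text
time_s: 6.32
position: [556.0, -7.4, 156.6]
eef_rot: [-3.141, 0.121, -1.535]
force: [0.4, -0.1, -1.0]
grip_width: 9.1
```

```bash
python3 - <<'E'
from h import *
from station import bot,eyes
s=bot.state();R0=Ro.from_euler('xyz',s["eef_rot"]);print(s["position"]-19*R0.as_matrix()[:,2],s["force"],np.degrees(s["eef_rot"]))
f=eyes.grab_frame("scene")
cv2.imwrite('pics/s3.png',cv2.resize(f["img"][120:270,190:340,::-1],None,fx=4,fy=4,interpolation=cv2.INTER_CUBIC))
R1=tool(-87.8,-7);R=tool(-87.8,-22)
sad=np.array([554.7,14.8,147.5]);x=np.array([np.cos(np.radians(92.2)),np.sin(np.radians(92.2)),0])
plan([(sad+x+[0,0,24],R1,3),(sad+x+[0,0,9],R1,2),(sad+x+[0,0,2],R,3)],255)
E
```

```text
[556.08152016  -9.71378444 175.41179321] [ 0.4260989  -0.10677283 -0.98722532] [-179.95672345    6.9473379   -87.96997588]
8 -0.84 0.03 0.25 -0.0 -0.0 -0.1 255;
-0.84 0.03 0.25 -0.0 -0.0 -0.1 255;
-0.84 0.03 0.25 -0.0 -0.0 -0.1 255;
0.09 -0.00 0.74 0.0 0.0 -0.0 255;
0.09 -0.00 0.74 0.0 0.0 -0.0 255;
-0.14 -0.00 0.21 -0.0 -5.0 -0.0 255;
-0.12 -0.00 0.22 -0.0 -5.0 -0.0 255;
-0.10 -0.00 0.23 -0.0 -5.0 -0.0 255
```

View pics/s3.png

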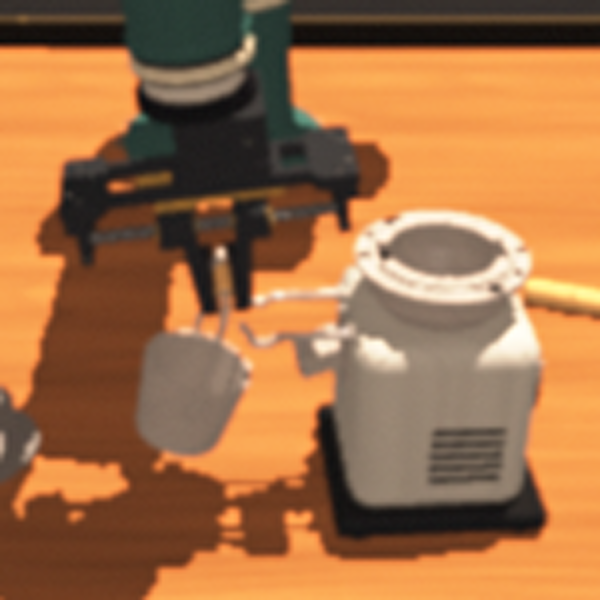

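The pail is tilted outward as planned at (190,390), with the tips at (260,300) and (245,330) about to be crossed.

>>> {"api": "drive_tool", "payload": {
  "series": "-0.84 0.03 0.25 0 0 0 255; -0.84 0.03 0.25 0 0 0 255; -0.84 0.03 0.25 0 0 0 255; 0 0 0 0 0 0 255; 0.09 0 0.74 0 0 0 255; 0.09 0 0.74 0 0 0 255; 0 0 0 0 0 0 255"
}}

```text
time_s: 7.25
position: [553.4, 18.7, 136.4]
eef_rot: [3.141, 0.121, -1.536]
force: [0.2, 0.9, -1.0]
grip_width: 9.0
```

>>> {"api": "drive_tool", "payload": {
  "series": "-0.14 0 0.21 0 -5 0 255; -0.12 0 0.22 0 -5 0 255; -0.1 0 0.23 0 -5 0 255; 0 0 0 0 0 0 255; 0 0 0 0 0 0 255"
}}

```text
time_s: 7.88
position: [554.3, 23.5, 132.0]
eef_rot: [-3.14, 0.381, -1.535]
force: [-0.1, -0.1, -1.8]
grip_width: 8.8
```

```bash
python3 - <<'E'
from h import *
from station import bot,eyes
s=bot.state();R0=Ro.from_euler('xyz',s["eef_rot"]);print(s["position"]-19*R0.as_matrix()[:,2],s["force"],np.degrees(s["eef_rot"]))
f=eyes.grab_frame("scene")
cv2.imwrite('pics/s4.png',cv2.resize(f["img"][120:270,190:340,::-1],None,fx=4,fy=4,interpolation=cv2.INTER_CUBIC))
E
```

```text
[554.47962965  16.3823184  149.64020938] [-0.09706464 -0.07841184 -1.81953124] [-179.90595913   21.85577054  -87.95209926]
```

View pics/s4.png

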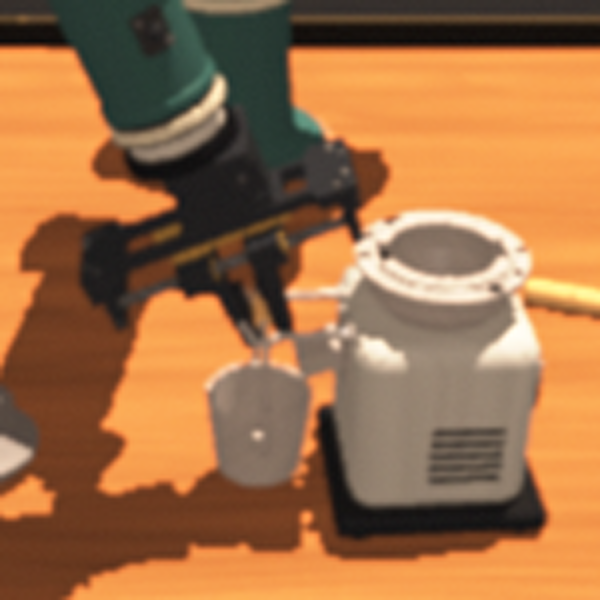

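The pail is upright with its bar over the hooks, mill side clear. I'll lower 2 mm onto the hooks, open part way and back out along the tool axis.

>>> {"api": "drive_tool", "payload": {
  "series": "0.08 0 0.19 0 0 0 255; 0 0 0 0 0 0 255; 0 0 0 0 0 0 165; 0 0 0 0 0 0 165; 0 0 0 0 0 0 165; 0 0 0 0 0 0 165; 0 0 0 0 0 0 165"
}}

```text
time_s: 8.8
position: [554.2, 23.6, 129.9]
eef_rot: [-3.14, 0.383, -1.535]
force: [-0.7, 0.1, -0.1]
grip_width: 31.0
```

```bash
python3 - <<'E'
from h import *
from station import bot,eyes
s=bot.state();R0=Ro.from_euler('xyz',s["eef_rot"]);print(s["position"]-19*R0.as_matrix()[:,2],s["force"],s["grip_width"])
f=eyes.grab_frame("top");W=cloud(f).reshape(-1,3)
m=(abs(W[:,0]-555)<60)&(W[:,1]<60)&(W[:,1]>-35)&(W[:,2]<100)&(W[:,2]>60)
print(axis(W[m]))
E
```

```text
[554.40773288  16.50545901 147.57283665] [-0.72136358  0.10046079 -0.14194579] 31.01447590091523
(array([522.4,  14.4,  75.2]), array([521.4,  12.8]), (21.0, 57.4), np.float64(100.6))
```

Released: the force shows that the pail's weight is off the tool. Backing out.

>>> {"api": "drive_tool", "payload": {
  "series": "0 0 -1 0 0 0 165; 0 0 -2 0 0 0 165; 0 0 -2.5 0 0 0 165; 0 0 -3 0 0 0 165; 0 0 -4 0 0 0 0; 0 0 0 0 0 0 0"
}}

```text
time_s: 9.6
position: [558.4, -25.0, 251.1]
eef_rot: [-3.131, 0.38, -1.533]
force: [-0.4, 0.3, 0.2]
grip_width: 49.1
```

```bash
python3 - <<'E'
from h import *
from station import bot,eyes
s=bot.state();print(s["position"],s["force"])
f=eyes.grab_frame("top");W=cloud(f).reshape(-1,3)
def near(z0,z1,c,r):
    m=(np.hypot(W[:,0]-c[0],W[:,1]-c[1])<r)&(W[:,2]<z1)&(W[:,2]>z0); return axis(W[m])
print(near(50,62,(525.5,-189.5),60),near(14,30,(525.5,-189.5),60))
f=eyes.grab_frame("scene")
cv2.imwrite('pics/s5.png',cv2.resize(f["img"][120:270,150:350,::-1],None,fx=4,fy=4,interpolation=cv2.INTER_CUBIC))
R=tool(37.4); plan([((525.3,-189.3,42+70),R,12)],0)
E
```

```text
[558.38727926 -24.97341526 251.13809426] [-0.40731325  0.28010653  0.21570875]
(array([ 524.9, -188.7,   54.3]), array([ 525.6, -189.6]), (17.2, 60.7), np.float64(128.0)) (array([ 518.3, -199.5,   22.8]), array([ 522.4, -200.3]), (68.3, 90.9), np.float64(155.8))
12 1.75 0.31 0.68 -2.0 1.0 -10.3 0;
1.66 0.59 0.72 -2.0 1.0 -10.3 0;
1.51 0.85 0.78 -2.0 1.0 -10.3 0;
1.33 1.08 0.84 -2.0 1.0 -10.3 0;
1.10 1.27 0.90 -2.0 1.0 -10.3 0;
0.84 1.41 0.96 -2.0 1.0 -10.3 0;
0.56 1.50 1.03 -2.0 1.0 -10.3 0;
0.27 1.54 1.09 -2.0 1.0 -10.3 0;
-0.03 1.52 1.14 -2.0 1.0 -10.3 0;
-0.31 1.45 1.19 -2.0 1.0 -10.3 0;
-0.59 1.33 1.23 -2.0 1.0 -10.3 0;
-0.83 1.16 1.26 -2.0 1.0 -10.3 0
```

View pics/s5.png

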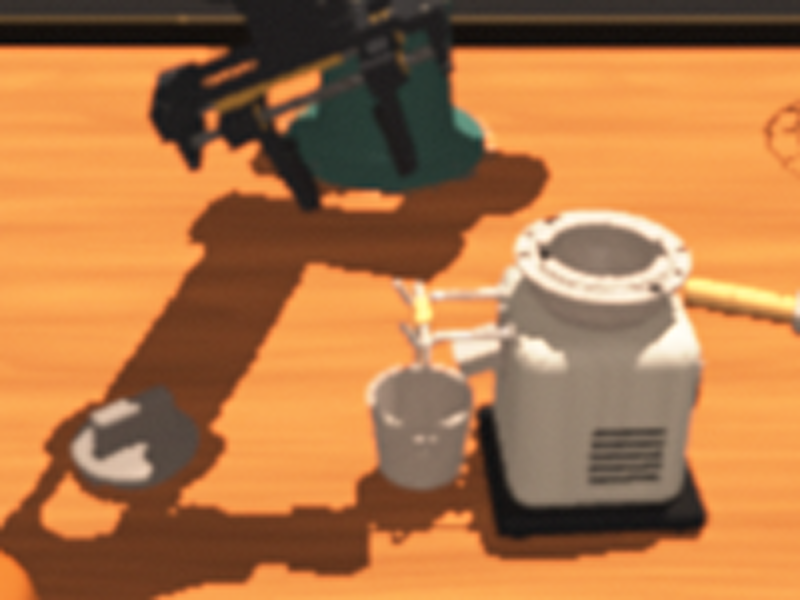

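The pail hangs on both hooks at (420,330), upright and clear of the counter. Now the lid, which is still at (525.5,-189.5) with its bar at about 127.6°.

>>> {"api": "drive_tool", "payload": {
  "series": "1.75 0.31 0.68 -2 1 -10.3 0; 1.66 0.59 0.72 -2 1 -10.3 0; 1.51 0.85 0.78 -2 1 -10.3 0; 1.33 1.08 0.84 -2 1 -10.3 0; 1.1 1.27 0.9 -2 1 -10.3 0; 0.84 1.41 0.96 -2 1 -10.3 0; 0.56 1.5 1.03 -2 1 -10.3 0; 0.27 1.54 1.09 -2 1 -10.3 0; -0.03 1.52 1.14 -2 1 -10.3 0; -0.31 1.45 1.19 -2 1 -10.3 0; -0.59 1.33 1.23 -2 1 -10.3 0; -0.83 1.16 1.26 -2 1 -10.3 0"
}}

```text
time_s: 11.2
position: [523.3, -188.1, 89.7]
eef_rot: [-3.137, 0.003, 0.661]
force: [-0.2, -0.6, 0.4]
grip_width: 87.9
```

```bash
python3 - <<'E'
from h import *
from station import bot,eyes
s=bot.state();print(s["position"],np.degrees(s["eef_rot"]),s["force"],s["time_s"])
f=eyes.grab_frame("wrist");W=cloud(f).reshape(-1,3)
s=bot.state();print(s["position"],np.degrees(s["eef_rot"]))
for z0,z1 in((50,60),(14,30)):
    m=(np.hypot(W[:,0]-525.5,W[:,1]+189.5)<60)&(W[:,2]<z1)&(W[:,2]>z0);print(m.sum(),axis(W[m]))
f=eyes.grab_frame("top");W=cloud(f).reshape(-1,3)
m=(np.hypot(W[:,0]-550,W[:,1]-137)<80)&(W[:,2]<203)&(W[:,2]>188);print(axis(W[m]),W[m,2].max())
np.savez('pics/t5.npz',**f)
E
```

```text
[ 523.27647757 -188.10503274   89.73338311] [-1.79727530e+02  1.53274160e-01  3.78819014e+01] [-0.17404689 -0.56814849  0.38656765] 11.2
[ 521.05690764 -188.59237344   87.82302472] [-179.63158398    0.27954052   38.18043261]
2374 (array([ 522.5, -188.7,   54.3]), array([ 523.9, -190.4]), (17.9, 62.0), np.float64(-52.8))
8466 (array([ 520.6, -186. ,   23.5]), array([ 523.6, -189.8]), (91.3, 90.2), np.float64(36.8))
(array([549.9, 137.1, 194.2]), array([550. , 137.4]), (113.9, 113.0), np.float64(-168.6)) 202.46839693079048
```

```bash
python3 - <<'E'
from h import *
plan([((525,-189.8,75),tool(37.3),2),((525,-189.8,46),tool(37.3),3)],0)
E
```

```text
5 0.10 0.21 1.63 -0.2 0.1 0.1 0;
0.09 0.20 1.63 -0.2 0.1 0.1 0;
-0.00 -0.00 0.97 0.0 -0.0 -0.0 0;
-0.00 -0.00 0.97 0.0 -0.0 -0.0 0;
-0.00 -0.00 0.97 0.0 -0.0 -0.0 0
```

>>> {"api": "drive_tool", "payload": {
  "series": "0.1 0.2 1.6 0 0 0 0; 0.1 0.2 1.5 0 0 0 0; 0 0 0 0 0 0 0; 0 0 0 0 0 0 0"
}}

```text
time_s: 11.8
position: [528.7, -190.4, 60.5]
eef_rot: [-3.138, 0.002, 0.654]
force: [0.1, 1.0, 0.1]
grip_width: 88.0
```

```bash
python3 - <<'E'
from h import *
plan([((525,-189.8,46),tool(37.3),4)],0)
E
```

```text
4 -0.06 -0.07 0.84 -0.1 0.0 0.0 0;
-0.06 -0.07 0.84 -0.1 0.0 0.0 0;
-0.06 -0.07 0.84 -0.1 0.0 0.0 0;
-0.06 -0.07 0.84 -0.1 0.0 0.0 0
```

>>> {"api": "drive_tool", "payload": {
  "series": "-0.06 -0.07 0.84 0 0 0 0; -0.06 -0.07 0.84 0 0 0 0; -0.06 -0.07 0.84 0 0 0 0; -0.06 -0.07 0.84 0 0 0 0; 0 0 0 0 0 0 0; 0 0 0 0 0 0 255; 0 0 0 0 0 0 255; 0 0 0 0 0 0 255; 0 0 0 0 0 0 255; 0 0 0 0 0 0 255; 0 0 0 0 0 0 255; 0 0 0 0 0 0 255",
  "grip_force": 50
}}

```text
time_s: 13.3
position: [524.8, -189.8, 27.1]
eef_rot: [-3.138, 0.002, 0.654]
force: [-0.0, -0.3, -0.7]
grip_width: 20.2
```

>>> {"api": "drive_tool", "payload": {
  "series": "0 0 0 0 0 0 255; 0 0 0 0 0 0 255; 0 0 0 0 0 0 255; 0 0 0 0 0 0 255"
}}

```text
time_s: 13.8
position: [524.8, -189.8, 27.1]
eef_rot: [-3.138, 0.002, 0.654]
force: [-0.9, 0.4, 0.5]
grip_width: 17.7
```

```bash
python3 - <<'E'
from h import *
from station import bot
s=bot.state();print(s["position"],np.degrees(s["eef_rot"]),s["force"],s["grip_width"])
p=s["position"];
a=p+[0,0,19];b=p+[0,0,19]
# yaw now -> mouth yaw 2.2
plan([(a+[0,0,100],tool(37.3),3),((535,-75,270),tool(20),4),((550.1,137,270),tool(2.2),5)],255)
E
```

```text
[ 524.75469828 -189.83231114   27.06709118] [-1.79807880e+02  9.73942443e-02  3.74939864e+01] [-0.9494034   0.43114278  0.45137606] 17.74054208053447
12 -0.01 -0.01 -3.33 -0.1 0.0 0.1 255;
-0.00 -0.01 -3.33 -0.1 0.0 0.1 255;
-0.00 -0.00 -3.33 -0.1 0.0 0.1 255;
1.94 -2.13 -3.10 0.0 -0.0 4.3 255;
1.78 -2.27 -3.10 0.0 -0.0 4.3 255;
1.60 -2.40 -3.10 0.0 -0.0 4.3 255;
1.42 -2.51 -3.10 0.0 -0.0 4.3 255;
1.73 -3.88 -0.00 0.0 -0.0 3.6 255;
1.49 -3.98 -0.00 0.0 -0.0 3.6 255;
1.24 -4.07 -0.00 0.0 -0.0 3.6 255;
0.98 -4.14 -0.00 0.0 -0.0 3.6 255;
0.73 -4.19 -0.00 0.0 -0.0 3.6 255
```

>>> {"api": "drive_tool", "payload": {
  "series": "0 0 -3.33 0 0 0 255; 0 0 -3.33 0 0 0 255; 0 0 -3.33 0 0 0 255; 1.94 -2.13 -3.1 0 0 4.3 255; 1.78 -2.27 -3.1 0 0 4.3 255; 1.6 -2.4 -3.1 0 0 4.3 255; 1.42 -2.51 -3.1 0 0 4.3 255; 1.73 -3.88 0 0 0 3.6 255; 1.49 -3.98 0 0 0 3.6 255; 1.24 -4.07 0 0 0 3.6 255; 0.98 -4.14 0 0 0 3.6 255; 0.73 -4.19 0 0 0 3.6 255"
}}

```text
time_s: 15.3
position: [549.2, 138.3, 251.1]
eef_rot: [-3.14, 0.004, 0.038]
force: [0.6, -0.2, -0.6]
grip_width: 17.6
```

>>> {"api": "drive_tool", "payload": {
  "series": "0 0 0 0 0 0 255; 0 0 0 0 0 0 255; 0 0 0 0 0 0 255"
}}

```text
time_s: 15.68
position: [549.4, 135.8, 251.2]
eef_rot: [-3.14, 0.004, 0.039]
force: [0.1, -0.8, -0.9]
grip_width: 17.4
```

```bash
python3 - <<'E'
from h import *
from station import bot,eyes
s=bot.state();p=s["position"];print(p,np.degrees(s["eef_rot"]),s["force"],s["grip_width"],s["time_s"])
for n in("wrist","scene"):
    f=eyes.grab_frame(n);np.savez(f'pics/{n}6.npz',**f);W=cloud(f).reshape(-1,3)
    for nm,z0,z1 in(("flange",p[2]-27+18,p[2]-27+26),("rim",190,200)):
        m=(np.hypot(W[:,0]-550,W[:,1]-137)<70)&(W[:,2]<z1)&(W[:,2]>z0);print(n,nm,m.sum(),axis(W[m]) if m.sum()>9 else '',W[m].min(0).round(),W[m].max(0).round())
    if n=="wrist": cv2.imwrite('pics/w6.png',f["img"][:,:,::-1])
E
```

```text
[549.43453359 135.83975349 251.21897294] [-179.92317457    0.20851871    2.2422101 ] [ 0.05355995 -0.76639863 -0.86693114] 17.398022873420874 15.675
wrist flange 8813 (array([548.2, 157.8, 247.4]), array([546., 144.]), (87.0, 74.5), np.float64(2.2)) [503. 108. 242.] [595. 181. 250.]
wrist rim 4721 (array([548. , 173.2, 194.4]), array([548.4, 163.8]), (115.6, 61.9), np.float64(1.6)) [491. 131. 190.] [607. 195. 199.]
scene flange 309 (array([571.3, 134.3, 246.7]), array([563.6, 134.5]), (90.3, 70.1), np.float64(81.3)) [523.  91. 242.] [597. 182. 250.]
scene rim 441 (array([569.3, 135.6, 194. ]), array([558.3, 138.2]), (114.9, 100.1), np.float64(82.9)) [505.  81. 190.] [608. 196. 198.]
```

View pics/w6.png

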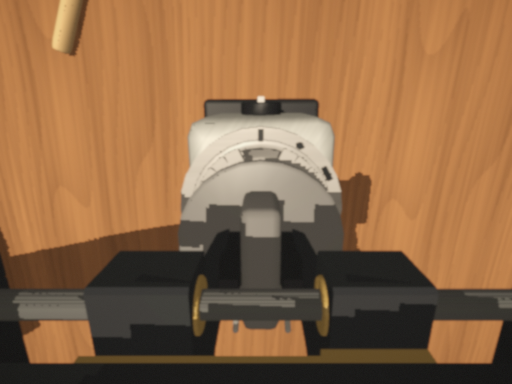

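The notch bar at (261,135) lines up with the lid's bar at x = 261. Both views put the lid about 2 mm short of the mouth centre in y, and equal in x. I'll correct that and lower.

>>> {"api": "drive_tool", "payload": {
  "series": "0.01 -0.09 0.6 0 0 0 255; 0.01 -0.09 1 0 0 0 255; 0 0 0.8 0 0 0 255; 0 0 0.2 0 0 0 255; 0 0 0 0 0 0 255; 0 0 0.3 0 0 0 255; 0 0 0.3 0 0 0 255; 0 0 0.3 0 0 0 255; 0 0 0 0 0 0 255"
}}

```text
time_s: 16.9
position: [549.3, 138.7, 216.0]
eef_rot: [-3.14, 0.004, 0.04]
force: [0.3, -0.6, -1.4]
grip_width: 17.5
```

>>> {"api": "drive_tool", "payload": {
  "series": "0 0.03 0.3 0 0 0 255; 0 0.03 0.3 0 0 0 255; 0 0 0.2 0 0 0 255; 0 0 0.1 0 0 0 255; 0 0 0 0 0 0 255; 0 0 0 0 0 0 255"
}}

```text
time_s: 17.65
position: [549.7, 138.2, 207.5]
eef_rot: [-3.14, 0.003, 0.04]
force: [-1.3, -0.1, -1.0]
grip_width: 17.1
```

>>> {"api": "drive_tool", "payload": {
  "series": "0 0 0.1 0 0 0 255; 0 0 0 0 0 0 255; 0 0 0 0 0 0 255"
}}

```text
time_s: 18.02
position: [549.7, 138.2, 207.0]
eef_rot: [-3.14, 0.003, 0.04]
force: [-1.1, -1.3, 3.4]
grip_width: 17.3
```

>>> {"api": "drive_tool", "payload": {
  "series": "0 0 0.08 0 0 0 255; 0 0 0 0 0 0 255; 0 0 0 0 0 0 255"
}}

```text
time_s: 18.4
position: [549.7, 138.2, 207.1]
eef_rot: [-3.14, 0.002, 0.04]
force: [-3.3, -1.0, 7.9]
grip_width: 17.5
```

The lid is seated: contact came at TCP 207.0, matching the flush height of 207.1. Twisting clockwise (tool +z).

>>> {"api": "drive_tool", "payload": {
  "series": "0 0 0 0 0 3 255; 0 0 0 0 0 3 255; 0 0 0 0 0 3 255; 0 0 0 0 0 3 255; 0 0 0 0 0 3 255; 0 0 0 0 0 3 255; 0 0 0 0 0 3 255; 0 0 0 0 0 3 255; 0 0 0 0 0 3 255; 0 0 0 0 0 3 255; 0 0 0 0 0 0 255; 0 0 0 0 0 0 255",
  "grip_force": 55
}}

```text
time_s: 19.9
position: [550.5, 138.4, 207.0]
eef_rot: [-3.14, 0.002, -0.483]
force: [-1.5, -0.0, 5.5]
grip_width: 17.4
```

```bash
python3 - <<'E'
from h import *
from station import bot,eyes
s=bot.state();p=s["position"];print(p,np.degrees(s["eef_rot"]),s["force"],s["moment"],s["grip_width"],s["time_s"])
ims=[]
for n in("wrist","scene","top"):
    f=eyes.grab_frame(n);W=cloud(f).reshape(-1,3)
    for nm,z0,z1 in(("bar",228,238),("flange",199,206),("rim",188,198)):
        m=(np.hypot(W[:,0]-550,W[:,1]-137)<(35 if nm=="bar" else 70))&(W[:,2]<z1)&(W[:,2]>z0);print(n,nm,m.sum(),axis(W[m]) if m.sum()>9 else '')
    ims.append(f["img"][:,:,::-1])
b=[cv2.resize(ims[0],(400,300)),cv2.resize(ims[1][120:270,190:340],(300,300),interpolation=cv2.INTER_CUBIC)]
cv2.imwrite('pics/f7.png',np.hstack(b))
E
```

```text
[550.51200144 138.4268452  207.02163149] [-1.79909919e+02  9.35331855e-02 -2.76823379e+01] [-1.51366633 -0.01227792  5.51566352] [-0.03575654  0.05429695  0.1019064 ] 17.406687256543577 19.9
wrist bar 4480 (array([554.4, 147. , 233.9]), array([550.1, 138.9]), (50.0, 54.2), np.float64(-117.3))
wrist flange 8785 (array([560.2, 157.9, 203.3]), array([555.9, 144.5]), (74.5, 86.7), np.float64(152.2))
wrist rim 6216 (array([564.4, 166.3, 193.8]), array([560.8, 159.2]), (65.3, 115.5), np.float64(152.3))
scene bar 66 (array([565.3, 147.7, 232.3]), array([563.5, 149.5]), (29.4, 51.9), np.float64(118.4))
scene flange 307 (array([570.6, 135.3, 202.6]), array([559.6, 137.6]), (89.6, 74.9), np.float64(76.8))
scene rim 319 (array([579.1, 131.8, 193.1]), array([556.5, 137.3]), (114.2, 107.9), np.float64(76.2))
top bar 0 
top flange 87 (array([546.1, 102.7, 202. ]), array([540. , 102.4]), (17.2, 62.5), np.float64(172.5))
top rim 190 (array([538.6, 103.5, 193.5]), array([531.8, 120.2]), (64.5, 113.1), np.float64(139.0))
```

View pics/f7.png

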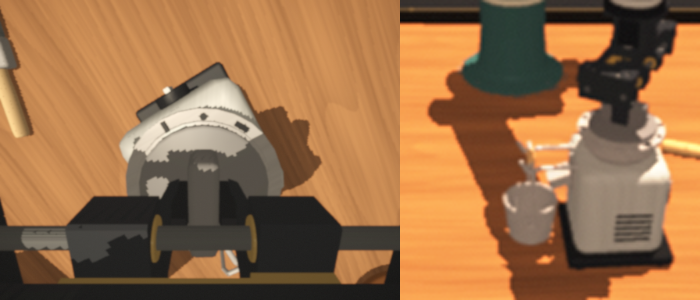

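The left view shows the lid's bar in line with the round pulse dot at (204,116). The right view shows the pail still hanging at (530,205). Lid angle is about 29.5°, so I'm handing in while holding.

```bash
python3 -c "
from station import bot,job_done
s=bot.state();print(s['eef_rot'],s['grip_width'],s['moment']);print(job_done())"
```

```text
[-3.13995539e+00  1.61242060e-03 -4.83144419e-01] 17.56952154968414 [-0.07411267  0.11487038  0.14120374]
the job is handed in; nothing more can be done
None
```

I hung the pail on both hooks and let go. Then I set the lid flush in the hopper mouth, twisted it clockwise to the pulse position and handed the job in while still holding it. The hand-in gave no verdict.

**Last checks (about 20 s of the 58 s used):**
- **Turn:** the lid's bar measured about 29.5° clockwise of the notches in the wrist view, and it lined up with the pulse dot. The tool itself turned 30°.
- **Seating:** contact came at the predicted flush height, with the tool at 207.0 mm against 207.1 mm calculated. It was off the estimated mouth centre by about 1.5 mm.
- **Hold:** grip force was set to 55 N, and the twisting moment was 0.10–0.14 N m, which fits the spring's 0.15 N m at the pulse. That also means it did not lock.
- **Pail:** it was still hanging on the hooks in the last scene picture.

**Disagreements and gaps:**
- The two camera estimates of the mouth centre differed by 1–2 mm.
- The depth reading for the flange was about 1 mm above nominal.
- The top view of the lid was blocked by the arm, so it gave no check.
- I did not measure the jar, loaf or brush at the end. The arm stayed away from them and no unexpected contact forces appeared.

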